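# Draw a charge of polishing balls from the hopper into the cup

### The job

Charge the tumbler cup: stand the steel cup on the bench under the outlet of the ball hopper, pull the hopper's shutter open so that all six brown balls run down into the cup, and push the shutter fully shut again so the hopper can be refilled. Leave the cup standing upright under the outlet with all the balls in it, and leave the other things on the bench where they are.

Things in the scene. Friction and masses are not known exactly. Their poses are not given: they have to be found in the camera images.
- hopper: Fixed stand with a clear round hopper, 150 mm wide, 188 mm high. Origin on the bench top, straight under the outlet's centre. Its x axis points from the open front to the column at the back, z is up; the shutter pulls out along its +y. The clear hopper widens to radius 54 mm at the rim; slide bed at 98 to 113 mm height spans x -37 to +37, y -36 to +102 mm; column at x = +95 mm.
- back_stop (a point): Middle of the rubber strip on the 12 mm high foot block behind the outlet, 38 mm from the outlet's centre along the hopper's +x, 6 mm above the bench. The cup (radius 40 mm) goes in from the front and stands under the outlet when it rests against this strip.
- toe_left (a point): Front end of one of the two 12 mm high toes between which the cup goes in, at hopper x = -72, y = +62 mm. The toes' inner faces are at y = +52 and y = -52 mm.
- outlet (a point): Centre of the outlet skirt's lower mouth (inner radius 26, outer 28 mm), 82 mm above the bench: the lowest part over the cup.
- shutter (a joint): Steel slide shutter under the hopper: 0 = fully shut, 0.052 = pulled out to its stop; the outlet is wholly uncovered from about 0.050 on. It moves along the hopper's +y to open. It stays where it is left; friction about 1.5 N plus some drag.
- shutter_grip (a point): Point in the red upright grip of the shutter, 10 mm below its top, moving with it. The grip is 12 mm thick along the hopper's y (the sliding direction), 50 mm wide along the hopper's x, 38 mm tall, top 146 mm above the bench; 122 mm from the outlet's centre when shut. Its steel tongue, on the hopper's side, is 104 to 108 mm above the bench.
- cup: Loose round steel cup, 80 mm outside diameter, 62 mm high, wall 3 mm, with a straight black handle; 0.25 kg. Origin at the centre of the underside, z up through the mouth. The handle runs along the cup's -x, level, from 48 to 160 mm from the cup's axis; it is 14 mm thick along the cup's y and 24 mm tall, from 34 to 58 mm above the cup's underside.
- cup_grip (a point): Middle of the handle where it is best gripped: 112 mm from the cup's axis, 46 mm above the cup's underside.
- ball_1_center (a point): Centre of one of the six brown ceramic polishing balls, 18 mm diameter, 11 g; all six lie in the hopper on the shutter at the start.
- ball_2_center (a point): Centre of one of the six brown ceramic polishing balls, 18 mm diameter, 11 g; all six lie in the hopper on the shutter at the start.
- ball_3_center (a point): Centre of one of the six brown ceramic polishing balls, 18 mm diameter, 11 g; all six lie in the hopper on the shutter at the start.
- ball_4_center (a point): Centre of one of the six brown ceramic polishing balls, 18 mm diameter, 11 g; all six lie in the hopper on the shutter at the start.
- ball_5_center (a point): Centre of one of the six brown ceramic polishing balls, 18 mm diameter, 11 g; all six lie in the hopper on the shutter at the start.
- ball_6_center (a point): Centre of one of the six brown ceramic polishing balls, 18 mm diameter, 11 g; all six lie in the hopper on the shutter at the start.
- blower: Bystander: red rubber dust blower with black nozzle, 61 mm across, 104 mm high, standing loose; origin at the centre of its base.
- polish_pot: Bystander: small white pot, 44 mm across, 31 mm high, loose; origin at the centre of its base.
- blue_screwdriver: Bystander: small screwdriver with blue cap, 103 mm long, 10 mm thick, lying loose; origin at the middle of its underside.
- gauge: Bystander: yellow moulded setting gauge, 32 x 64 x 9 mm, lying loose; origin at the middle of its underside.
- envelope_bin: Fixed black desk bin with orange envelopes, about 90 x 120 mm, the envelopes reaching about 150 mm above the bench, standing between the cup and the hopper: carry the cup over or round it. Origin near the centre of its base.

How it is judged:
At the end, for the whole second after the job is handed in: All six balls lie inside the cup (centres within 36 mm of its axis and below its rim), the shutter is shut to within 3 mm, and the cup stands upright (within 0.08 rad) and still on the bench, its axis within 30 mm of the outlet's centre (horizontal distance between each of ball_1_center, ball_2_center, ball_3_center, ball_4_center, ball_5_center, ball_6_center and cup below 0.036 m and z of ball_1_center in the frame of cup between 0 and 0.06 m and z of ball_2_center in the frame of cup between 0 and 0.06 m and z of ball_3_center in the frame of cup between 0 and 0.06 m and z of ball_4_center in the frame of cup between 0 and 0.06 m and z of ball_5_center in the frame of cup between 0 and 0.06 m and z of ball_6_center in the frame of cup between 0 and 0.06 m and value of joint shutter below 0.003 m and horizontal distance between cup and outlet below 0.03 m and angle between cup's own z axis and vertical below 0.08 rad and height (world z) of cup below 0.004 m and linear speed of cup below 0.02 m/s); the robot touches nothing.
It fails at once if the dust blower is shifted more than 40 mm (distance of blower from where it was at the start of the episode above 0.04 m).
It fails at once if the white pot is shifted more than 40 mm (distance of polish_pot from where it was at the start of the episode above 0.04 m).
It fails at once if the screwdriver is shifted more than 40 mm (distance of blue_screwdriver from where it was at the start of the episode above 0.04 m).
It fails at once if the yellow gauge is shifted more than 40 mm (distance of gauge from where it was at the start of the episode above 0.04 m).
It also fails if it takes over 54 s, if anything falls off the work surface, if the arm or the gripper's body presses on something with over 40 N, if the wrist force passes 120 N, or if a joint passes its speed limit or range.

### The arm

A 6-joint arm with a two-finger parallel gripper is mounted at the origin on a cart in front of the work surface, level with it; the furniture and walls round the work are solid. World frame = base frame: x ahead of the robot, y to its left, z up, the work surface at z = 0. Lengths are in m, angles in rad, forces in N, time in s.
With the tool pointing down it reaches from about 0.3 to 0.75 m from the base axis. Payload 8.5 kg.
Tool frame: the origin (TCP) lies at the very end of the fingers, on their centre line; the grasp point (between the pads) lies 19 mm behind it; z points along the fingers, y is the line along which they close (so a half turn about z gives the same grasp; the last joint's range is limited). The gripper opens to 85 mm and grips with 20 to 120 N. Pads are 22 mm wide; open, the fingers measure 114 mm over their backs; the gripper's body (76 mm by 85 mm) begins 54 mm behind the grasp point. The pads swing forward as they close: fully open they stand 13 mm farther back than shut.
Start: joints at [-1.33, 0.381, 1.297, -0, 1.464, -0.215], TCP at [0.242, -0.494, 0.231] pointing down, gripper open.
Joint ranges: [-3.11, 3.11], [-0.89, 2.33], [0.22, 2.48], [-1.42, 4.56], [0.17, 2.85], [-2.88, 2.88]. Speed limits (rad/s): [2.39, 2.39, 3.14, 3.14, 3.14, 3.14].

### API

Orientations are given as a rotation vector (axis times angle).
In Python, from station import ctrl gives the robot as it stands.
- The arm moves only by the tool jog_arm, never from a script. Its argument "motion" is a list of rows, each an object with "xyz": the shift along the tool's x, y, z as a fraction of full scale, a list of three; "twist": the turn, a rotation vector about the tool's x, y, z as a fraction of full scale, a list of three; "fingers": the opening, from 0 (shut) to 1 (fully open). A call has 1 to 5 rows; each row is the pose to reach, as a shift and turn from the pose commanded when the call began, along the tool's axes at that moment; what a row does not reach only later rows make up. Full scale, the value 1, is 0.2 m for a shift and pi/2 rad for a turn. A row lasts 1/8 s, in which the tool goes at most 62.5 mm and 10.7 degrees, less where a joint would pass 70% of its speed; a pose out of reach is approached as far as the arm can. A call with a number of a shift or a turn outside -1 to 1 is refused whole. A call with a gripper value outside its range is refused whole. The fingers move at their own pace and stop on an object; "grip_force" is the grip in N (left out, the last holds). Time passes only in rows, so rows that repeat a pose let the fingers close. It gives the time, the measured TCP pose, the force, the opening and the grip force at its end, in the units of the state.
- ctrl.get_state(): the state, without advancing time (a new reading comes with each control period).
- ctrl.camera(name): name is "scene" or "top" or "wrist"; returns a dict with "pixels" (420x560x3 uint8, blue, green, red), "intrinsics" (3x3 intrinsics, pixels), "rvec" (rotation vector, rad) and "tvec" (3), from world to camera coordinates, as OpenCV has them; the wrist camera has in their place "mount" (4x4, takes a point from camera to tool coordinates, whose origin is the TCP and whose axes are the flange's). Camera axes: x right, y down, z forward; pixel columns grow to the right and rows downward; lengths in m; the calibration is good to about 2 mm. The wrist camera is an equidistant fisheye: a pixel r from the principal point sees the ray r / f radians off the axis. A picture is of the moment at which its call begins: read the wrist's pose just before it. There is no depth.
- ctrl.hand_in(): hands the job in; it is judged then, once.
The state is a dict: "time": time; "joint_pos": joint angles; "qd": joint speeds; "tau": joint torques, N m; "eef_pos": TCP position; "eef_rot": TCP orientation; "force": force on the tool from outside, world axes, zero at the start; "moment": the same for the moment, N m; "width": finger opening in m; "gripper_force": force on a finger pad.
Only numpy, scipy, OpenCV 4.12 (cv2) and the standard library are available. Lean on these libraries where they do the work, as an engineer would, in place of code of your own. Each camera call takes 0.05 s, during which the arm holds its last target. There are 200 camera calls.

## Working session

There is one attempt and no reset: what is moved stays moved. The work goes in short steps, Python scripts to look and compute and a tool call to move; the robot and the scene stay as the last step left them, time stands still between calls to the robot, and variables do not carry over. Pictures are saved under pics/ and viewed, at most 10 in all, crops included, and the job is handed in when it is done.

Besides the shell and the picture viewer there is one more tool, called after "Emit:" by a JSON object that holds its "name" and its "arguments". jog_arm: Moves the arm, as the interface text tells. Shift numbers are shares of 0.2 m and turn numbers shares of pi/2 rad, none past 1 either way. Its arguments: {"type":"object","properties":{"motion":{"type":"array","items":{"type":"object","properties":{"xyz":{"type":"array","items":{"type":"number"}},"twist":{"type":"array","items":{"type":"number"}},"fingers":{"type":"number"}}}},"grip_force":{"type":"number"}},"required":["motion"]}

```bash
mkdir -p pics
cat > h.py <<'E'
import numpy as np, cv2
from scipy.spatial.transform import Rotation as R
from station import ctrl
def ray(c,u,v,z):
    M=R.from_rotvec(np.ravel(c['rvec'])).as_matrix(); t=np.ravel(c['tvec'])
    o=-M.T@t; d=M.T@(np.linalg.inv(c['intrinsics'])@[u,v,1.]); return o+d*(z-o[2])/d[2]
def proj(c,p):
    return cv2.projectPoints(np.array(p,float).reshape(-1,3),np.ravel(c['rvec']),np.ravel(c['tvec']),np.array(c['intrinsics']),None)[0].reshape(-1,2)
E
python3 - <<'E'
from h import *
import pickle
d={n:ctrl.camera(n) for n in('scene','top')}
pickle.dump(d,open('c.pkl','wb'))
for n in d: cv2.imwrite(f'pics/{n}0.png',cv2.resize(d[n]['pixels'],(784,588),interpolation=cv2.INTER_CUBIC)); c=d[n]; print(n,c['intrinsics'],ray(c,280,210,0), -R.from_rotvec(np.ravel(c['rvec'])).as_matrix().T@np.ravel(c['tvec']))
print(ctrl.get_state())
E
```

```text
scene [[463.38337044   0.         286.2434044 ]
 [  0.         463.38337044 211.61825882]
 [  0.           0.           1.        ]] [ 6.88457337e-01 -3.45391594e-02  1.11022302e-16] [-0.40940541  0.48742373  0.95539585]
top [[501.07158202   0.         279.89593214]
 [  0.         501.07158202 199.56044391]
 [  0.           0.           1.        ]] [0.54493783 0.00112064 0.        ] [0.47550919 0.00207653 1.25495553]
{'time': 0.1, 'joint_pos': array([-1.33030780e+00,  3.81153094e-01,  1.29814990e+00,  4.07798555e-06,
        1.46361894e+00, -2.15301692e-01]), 'qd': array([-8.00396831e-04, -2.64104055e-05, -2.07146697e-03,  9.80806388e-04,
        3.56073030e-05, -2.10358736e-04]), 'tau': array([ 1.66139263e-03, -4.49220979e+01, -2.31656528e+01, -2.50333042e-04,
        3.62552695e-03,  9.22654891e-06]), 'eef_pos': array([ 0.24202944, -0.49359571,  0.23077221]), 'eef_rot': array([-3.05906926e+00, -7.09471382e-01,  1.99183607e-05]), 'force': array([ 0.21549853,  0.49493643, -0.08472016]), 'moment': array([-0.02395367, -0.01263278,  0.01687454]), 'gripper_force': 0.0, 'width': 0.0854158717877339}
```

View pics/scene0.png

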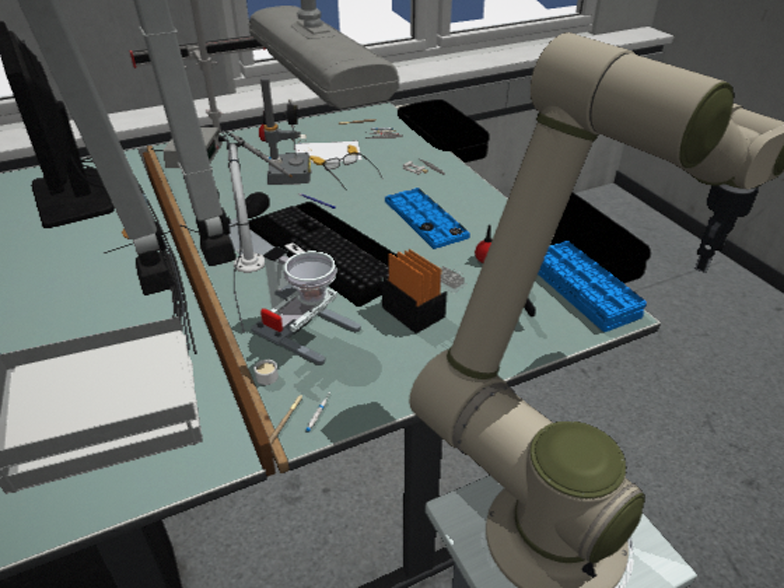

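View pics/top0.png

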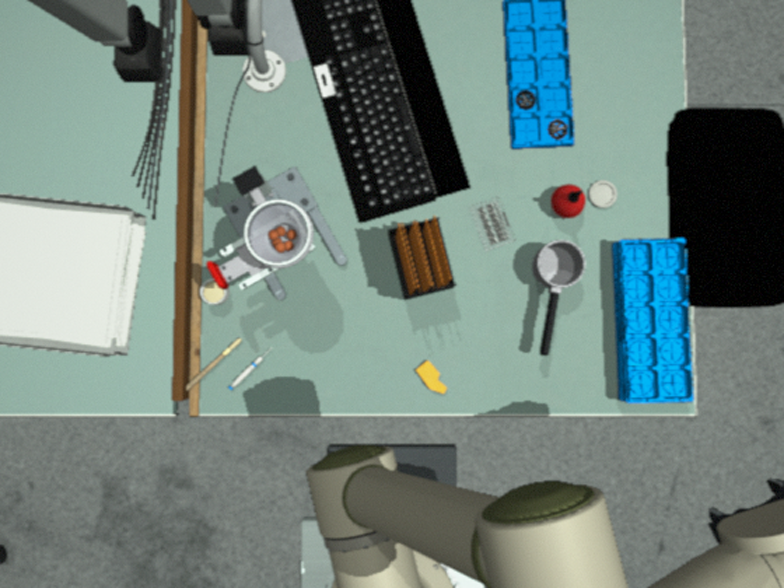

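The scene picture shows the hopper at (310,270), bin at (415,285), and red shutter grip at (272,320). In the top picture (784 px wide, +x up, +y left), I see the hopper rim at (278,233), red grip at (217,274) and toe ends at (345,262) and (280,297). The cup is at (560,265) with its handle end at (545,352), and the bin is at (423,258).

Run:
```python
from h import *
import pickle
d=pickle.load(open('c.pkl','rb'));c=d['top'];im=c['pixels'];s=1/1.4
hsv=cv2.cvtColor(im,cv2.COLOR_BGR2HSV);g=cv2.cvtColor(im,cv2.COLOR_BGR2GRAY)
def box(m,x0,y0,x1,y1):
    r=np.zeros(m.shape,np.uint8); a=[int(q*s) for q in(x0,y0,x1,y1)]; r[a[1]:a[3],a[0]:a[2]]=m[a[1]:a[3],a[0]:a[2]];return r
def big(m):
    cs=cv2.findContours(m,cv2.RETR_EXTERNAL,cv2.CHAIN_APPROX_NONE)[0];return max(cs,key=cv2.contourArea)
red=(((hsv[...,0]<8)|(hsv[...,0]>172))&(hsv[...,1]>150)&(hsv[...,2]>80)).astype(np.uint8)*255
k=big(box(red,195,250,240,300)); r=cv2.minAreaRect(k);print('red',r,ray(c,*r[0],.146),ray(c,*r[0],.140),[ray(c,*p,.146)[:2].round(3) for p in cv2.boxPoints(r)])
dark=(hsv[...,2]<60).astype(np.uint8)*255
k=big(box(dark,520,285,575,360)); r=cv2.minAreaRect(k);print('handle',r,[ray(c,*p,.058)[:2].round(4) for p in cv2.boxPoints(r)])
vx,vy,x0,y0=cv2.fitLine(k,2,0,.01,.01).ravel();print('line',vx,vy,x0,y0)
for nm,(a,z,rr) in {'cup':((525,230,595,300),.062,.04),'hop':((230,185,325,280),.188,.054)}.items():
    b=[int(q*s) for q in a]; px=501/(1.255-z)*rr
    h=cv2.HoughCircles(cv2.resize(g[b[1]:b[3],b[0]:b[2]],None,fx=4,fy=4,interpolation=cv2.INTER_CUBIC),cv2.HOUGH_GRADIENT,1.5,400,param1=120,param2=15,minRadius=int(4*px*.92),maxRadius=int(4*px*1.08))
    x,y,q=h[0,0];x=x/4+b[0]-.375;y=y/4+b[1]-.375;print(nm,x,y,q/4,px,ray(c,x,y,z))
for n,p,z in [('toe?',(345,262),.012),('toeL',(280,297),.012),('binc',(390,232),.1),('',(452,290),.1),('',(435,220),.15),('gauge',(430,378),.009),('pot',(213,291),.031),('blower',(568,200),.04),('drv',(250,370),.01),('col',(247,180),.1)]: print(n,ray(c,p[0]*s,p[1]*s,z).round(3))
S=4;cv2.imwrite('pics/crop.png',np.hstack([cv2.resize(im[int(150*s):int(310*s),int(180*s):int(360*s)],(440,392)),cv2.resize(im[int(225*s):int(365*s),int(520*s):int(620*s)],(280,392))]))
```

```text
red ((154.54244995117188, 195.97642517089844), (22.048189163208008, 6.604743480682373), 60.945396423339844) [0.56805238 0.27980725 0.146     ] [0.56855308 0.28130991 0.14      ] [array([0.586, 0.298]), array([0.593, 0.286]), array([0.55 , 0.261]), array([0.543, 0.274])]
handle ((391.74493408203125, 230.7165069580078), (4.883223533630371, 43.56349182128906), 9.865806579589844) [array([ 0.4423, -0.2499]), array([ 0.5445, -0.2694]), array([ 0.5425, -0.2809]), array([ 0.4403, -0.2613])]
line 0.17027706 -0.9853962 391.6813 230.75824
cup 399.9375 188.1875 16.075 16.797988264878462 [ 0.59374355 -0.2857483   0.062     ]
hop 197.5625 165.1875 24.1125 25.355201499531397 [0.63086335 0.17821255 0.188     ]
toe? [0.601 0.085 0.012]
toeL [0.539 0.2   0.012]
binc [0.642 0.005 0.1  ]
 [ 0.546 -0.098  0.1  ]
 [ 0.654 -0.067  0.15 ]
gauge [ 0.396 -0.066  0.009]
pot [0.548 0.314 0.031]
blower [ 0.708 -0.307  0.04 ]
drv [0.41  0.251 0.01 ]
col [0.73  0.243 0.1  ]
```

View pics/crop.png

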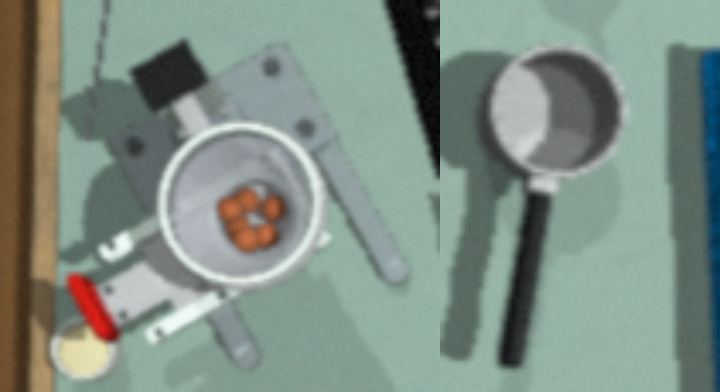

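The crop confirms the toe, rim and grip layout, with all six balls seen in the hopper at about (250,215).

- **Hopper:** outlet at about (0.631, 0.178), x axis at about 30°. The grip distance measures 0.120 against 0.122 given, and both toes fit within 6 mm.
- **Cup:** axis at (0.594, -0.286), x axis at -10.8°, so the grip point is about (0.484, -0.264).

```bash
cat >> h.py <<'E'
def go(x,y,z,yaw=None):
    s=ctrl.get_state(); C=R.from_rotvec(s['eef_rot']); X=C.as_matrix()[:,0]
    now=np.degrees(np.arctan2(X[1],X[0]))
    yw=now if yaw is None else yaw; a=np.radians(yw)
    T=R.from_matrix(np.array([[np.cos(a),np.sin(a),0],[np.sin(a),-np.cos(a),0],[0,0,-1]]))
    print('t',s['time'],'pos',s['eef_pos'].round(4),'yaw',now.round(1),'w',round(s['width'],4),'F',s['force'].round(1))
    print('xyz',(C.inv().apply(np.array([x,y,z])-s['eef_pos'])/.2).round(4),'twist',((C.inv()*T).as_rotvec()/(np.pi/2)).round(4))
E
python3 -c "
from h import *
go(.484,-.264,.2,-11)"
```

```text
t 0.1 pos [ 0.242  -0.4936  0.2308] yaw 26.1 w 0.0854 F [ 0.2  0.5 -0.1]
xyz [ 1.5916 -0.498   0.155 ] twist [-9.000e-04  1.000e-04  4.124e-01]
```

Emit:
{"name": "jog_arm", "arguments": {"motion": [{"xyz": [0.2, -0.06, 0.02], "twist": [0, 0, 0.1], "fingers": 0.7}, {"xyz": [0.45, -0.14, 0.04], "twist": [0, 0, 0.21], "fingers": 0.7}, {"xyz": [0.7, -0.22, 0.07], "twist": [0, 0, 0.32], "fingers": 0.7}, {"xyz": [0.95, -0.3, 0.1], "twist": [0, 0, 0.412], "fingers": 0.7}, {"xyz": [1.0, -0.31, 0.1], "twist": [0, 0, 0.412], "fingers": 0.7}]}}

```text
time: 0.72
eef_pos: [0.3958, -0.3477, 0.2108]
eef_rot: [-3.126, 0.296, 0.001]
force: [0.6, -0.6, -0.1]
width: 0.0597
gripper_force: 0.0
```

```bash
python3 -c "
from h import *
go(.484,-.264,.1,-11)"
```

```text
t 0.725 pos [ 0.3958 -0.3477  0.2108] yaw -10.8 w 0.0597 F [ 0.6 -0.6 -0.1]
xyz [ 0.3549 -0.4934  0.5541] twist [-0.0009  0.0006  0.0019]
```

Emit:
{"name": "jog_arm", "arguments": {"motion": [{"xyz": [0.12, -0.16, 0.1], "twist": [0, 0, 0], "fingers": 0.7}, {"xyz": [0.24, -0.33, 0.25], "twist": [0, 0, 0], "fingers": 0.7}, {"xyz": [0.35, -0.49, 0.45], "twist": [0, 0, 0], "fingers": 0.7}, {"xyz": [0.355, -0.493, 0.55], "twist": [0, 0, 0], "fingers": 0.7}, {"xyz": [0.355, -0.493, 0.55], "twist": [0, 0, 0], "fingers": 0.7}]}}

```text
time: 1.35
eef_pos: [0.4822, -0.2667, 0.1]
eef_rot: [-3.126, 0.298, 0.004]
force: [0.5, -0.1, -0.1]
width: 0.0599
gripper_force: 0.0
```

Run:
```python
from h import *
go(.484,-.264,.028,-11)
s=ctrl.get_state();c=ctrl.camera('wrist');cv2.imwrite('pics/w1.png',c['pixels']);print(c['mount'],c['intrinsics'])
```

```text
t 1.35 pos [ 0.4822 -0.2667  0.1   ] yaw -10.9 w 0.0599 F [ 0.5 -0.1 -0.1]
xyz [ 0.0071 -0.0145  0.3601] twist [-0.0009  0.0019  0.001 ]
[[ 4.55414660e-04 -9.59299357e-01 -2.82390751e-01  7.23787471e-02]
 [ 9.99999822e-01  5.45570723e-04 -2.40627797e-04 -5.40445702e-04]
 [ 3.84898217e-04 -2.82390592e-01  9.59299435e-01 -1.43231450e-01]
 [ 0.00000000e+00  0.00000000e+00  0.00000000e+00  1.00000000e+00]] [[325.1922621    0.         282.62569871]
 [  0.         325.1922621  209.069411  ]
 [  0.           0.           1.        ]]
```

View pics/w1.png

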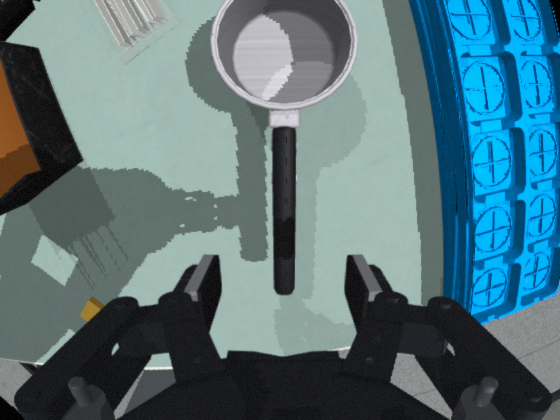

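The wrist view shows the handle vertical at column ~284 (principal point 283), midway between the fingers, so it's centred and aligned. I'll descend and grip.

Emit:
{"name": "jog_arm", "arguments": {"motion": [{"xyz": [0.007, -0.004, 0.18], "twist": [0, 0, 0], "fingers": 0.7}, {"xyz": [0.007, -0.004, 0.34], "twist": [0, 0, 0], "fingers": 0.7}, {"xyz": [0.007, -0.004, 0.36], "twist": [0, 0, 0], "fingers": 0.7}, {"xyz": [0.007, -0.004, 0.36], "twist": [0, 0, 0], "fingers": 0.0}, {"xyz": [0.007, -0.004, 0.36], "twist": [0, 0, 0], "fingers": 0.0}], "grip_force": 60}}

```text
time: 2.02
eef_pos: [0.4849, -0.267, 0.0309]
eef_rot: [3.126, -0.3, 0.004]
force: [0.2, -0.7, 0.4]
width: 0.024
gripper_force: 0.0
```

Emit:
{"name": "jog_arm", "arguments": {"motion": [{"xyz": [0, 0, 0], "twist": [0, 0, 0], "fingers": 0}, {"xyz": [0, 0, 0], "twist": [0, 0, 0], "fingers": 0}, {"xyz": [0, 0, 0], "twist": [0, 0, 0], "fingers": 0}, {"xyz": [0, 0, -0.1], "twist": [0, 0, 0], "fingers": 0}, {"xyz": [0, 0, -0.1], "twist": [0, 0, 0], "fingers": 0}]}}

```text
time: 2.65
eef_pos: [0.4847, -0.2665, 0.0501]
eef_rot: [3.126, -0.3, 0.002]
force: [0.4, 0.4, -2.8]
width: 0.0131
gripper_force: 59.3
```

Run:
```python
from h import *
go(.482,-.2667,.23,-11)
c=ctrl.camera('wrist');cv2.imwrite('pics/w2.png',c['pixels'])
```

```text
t 2.65 pos [ 0.4847 -0.2665  0.0501] yaw -10.9 w 0.0131 F [ 0.4  0.4 -2.8]
xyz [-0.0117  0.0044 -0.8996] twist [ 0.0005 -0.0009  0.0006]
```

View pics/w2.png

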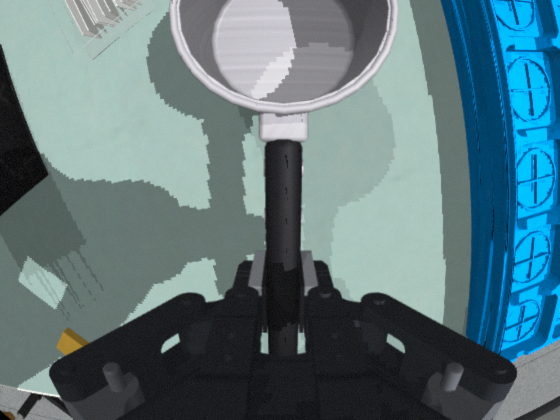

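The handle is firmly gripped between the pads (opening 13 mm) and the cup is level. I'll lift it and carry it over the bin.

Emit:
{"name": "jog_arm", "arguments": {"motion": [{"xyz": [0, 0, -0.1], "twist": [0, 0, 0], "fingers": 0}, {"xyz": [0, 0, -0.32], "twist": [0, 0, 0], "fingers": 0}, {"xyz": [0, 0, -0.58], "twist": [0, 0, 0], "fingers": 0}, {"xyz": [0, 0, -0.8], "twist": [0, 0, 0], "fingers": 0}, {"xyz": [0, 0, -0.9], "twist": [0, 0, 0], "fingers": 0}], "grip_force": 90}}

```text
time: 3.32
eef_pos: [0.4846, -0.2664, 0.2308]
eef_rot: [3.126, -0.3, 0.002]
force: [0.7, -0.3, -2.9]
width: 0.0125
gripper_force: 91.0
```

Emit:
{"name": "jog_arm", "arguments": {"motion": [{"xyz": [-0.03, -0.09, 0], "twist": [0, 0, -0.02], "fingers": 0}, {"xyz": [-0.1, -0.27, 0], "twist": [0, 0, -0.08], "fingers": 0}, {"xyz": [-0.18, -0.48, 0], "twist": [0, 0, -0.14], "fingers": 0}, {"xyz": [-0.25, -0.68, 0], "twist": [0, 0, -0.2], "fingers": 0}, {"xyz": [-0.3, -0.8, 0], "twist": [0, 0, -0.24], "fingers": 0}]}}

```text
time: 3.95
eef_pos: [0.4543, -0.0948, 0.2276]
eef_rot: [-3.125, -0.299, 0.005]
force: [0.5, -0.7, -2.5]
width: 0.0128
gripper_force: 91.0
```

```bash
python3 -c "
from h import *
go(.435,.065,.23,30)"
```

```text
t 3.95 pos [ 0.4543 -0.0948  0.2276] yaw 10.9 w 0.0128 F [ 0.5 -0.7 -2.5]
xyz [ 0.0566 -0.8031 -0.0103] twist [-0.0019  0.0015 -0.2119]
```

Emit:
{"name": "jog_arm", "arguments": {"motion": [{"xyz": [0.01, -0.1, 0], "twist": [0, 0, -0.03], "fingers": 0}, {"xyz": [0.03, -0.35, 0], "twist": [0, 0, -0.09], "fingers": 0}, {"xyz": [0.05, -0.6, 0], "twist": [0, 0, -0.15], "fingers": 0}, {"xyz": [0.056, -0.75, 0], "twist": [0, 0, -0.2], "fingers": 0}, {"xyz": [0.056, -0.8, 0], "twist": [0, 0, -0.212], "fingers": 0}]}}

```text
time: 4.58
eef_pos: [0.4358, 0.0635, 0.2279]
eef_rot: [-3.034, -0.811, 0.005]
force: [-0.4, -0.1, -2.1]
width: 0.0123
gripper_force: 91.0
```

Run:
```python
from h import *
go(.435,.065,.05,30)
c=ctrl.camera('top');x=c['pixels']
cv2.imwrite('pics/t2.png',cv2.resize(x[90:290,120:330],(735,600-0),interpolation=cv2.INTER_CUBIC));
```

```text
t 4.575 pos [0.4358 0.0635 0.2279] yaw 29.9 w 0.0123 F [-0.4 -0.1 -2.1]
xyz [ 0.0027 -0.0068  0.8893] twist [-0.0013  0.0016 -0.0006]
```

View pics/t2.png

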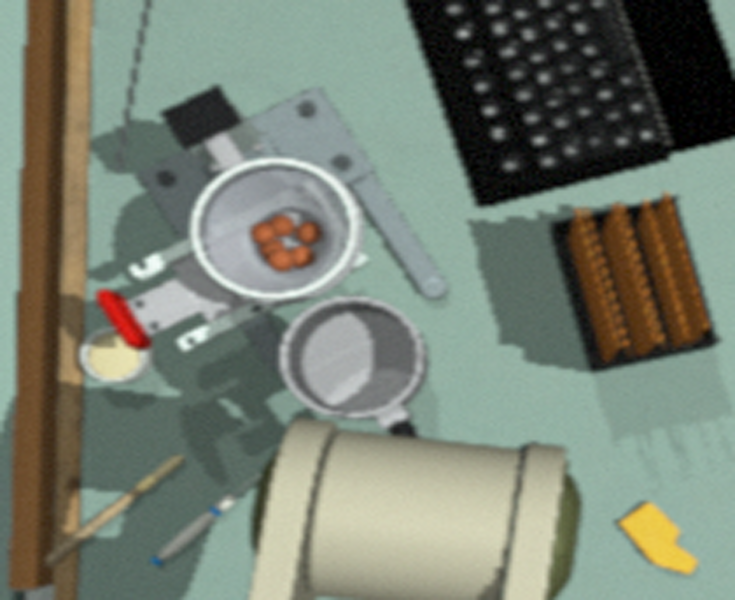

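The picture shows the cup held in front of the hopper's open side, centre at (352,358) in the crop. The balls are near (285,243), the handle points away from the hopper, and the bystanders haven't moved. I'll check both centres with numbers.

Run:
```python
from h import *
c=ctrl.camera('top');im=c['pixels']
print('cup rim',ray(c,220.6,209.3,.26))
hsv=cv2.cvtColor(im,cv2.COLOR_BGR2HSV)
m=((hsv[...,0]<15)&(hsv[...,1]>130)&(hsv[...,2]>50)).astype(np.uint8);m2=0*m;m2[155:190,185:220]=m[155:190,185:220]
x,y,w,h=cv2.boundingRect(m2);print(x,y,w,h,ray(c,x+w/2-.5,y+h/2-.5,.122))
def lap(p,z):
    return ray(c,*p,z)
# white slide-bed/toe refs, via full-res toe tips
print('toes',ray(c,120+435/3.5,90+292/3,.012))
c2=ctrl.camera('scene');m=cv2.inRange(cv2.cvtColor(c2['pixels'],cv2.COLOR_BGR2HSV),(0,150,80),(8,255,255));m2=0*m;m2[215:240,180:210]=m[215:240,180:210]
print('red scene',cv2.boundingRect(m2),proj(c2,[[.570,.2837,.146],[.570,.2837,.108],[.592,.296,.146],[.548,.271,.146]]),'outlet rim',proj(c2,[[.631,.178,.188]]))
```

```text
cup rim [0.53195229 0.11942614 0.26      ]
193 162 18 18 [0.62827521 0.17998968 0.122     ]
toes [0.60084469 0.09013678 0.012     ]
red scene (187, 221, 15, 15) [[193.11262012 223.34323525]
 [194.73376495 233.87417809]
 [186.38010827 219.96118682]
 [200.1080876  226.74413973]] outlet rim [[220.9900505  189.22155628]]
```

Emit:
{"name": "jog_arm", "arguments": {"motion": [{"xyz": [0, -0.01, 0.12], "twist": [0, 0, 0], "fingers": 0}, {"xyz": [0, -0.01, 0.38], "twist": [0, 0, 0], "fingers": 0}, {"xyz": [0, -0.01, 0.66], "twist": [0, 0, 0], "fingers": 0}, {"xyz": [0, -0.01, 0.87], "twist": [0, 0, 0], "fingers": 0}, {"xyz": [0, -0.01, 0.955], "twist": [0, 0, 0], "fingers": 0}]}}

```text
time: 5.35
eef_pos: [0.4354, 0.0622, 0.0359]
eef_rot: [-3.036, -0.801, 0.006]
force: [-0.1, 0.5, -2.3]
width: 0.013
gripper_force: 91.0
```

Emit:
{"name": "jog_arm", "arguments": {"motion": [{"xyz": [0.0, 0, 0], "twist": [0, 0, 0], "fingers": 0}, {"xyz": [0.12, 0, 0], "twist": [0, 0, 0], "fingers": 0}, {"xyz": [0.26, 0, 0], "twist": [0, 0, 0], "fingers": 0}, {"xyz": [0.38, 0, 0], "twist": [0, 0, 0], "fingers": 0}, {"xyz": [0.46, 0, 0], "twist": [0, 0, 0], "fingers": 0}]}}

```text
time: 5.98
eef_pos: [0.5178, 0.1087, 0.0394]
eef_rot: [3.036, 0.804, 0.003]
force: [-0.4, 0.2, -2.5]
width: 0.0123
gripper_force: 91.0
```

Run:
```python
from h import *
a=np.radians(30);o=np.array([.6295,.1785])-.1135*np.array([np.cos(a),np.sin(a)])
go(*o,.029,30)
c=ctrl.camera('wrist');cv2.imwrite('pics/w3.png',c['pixels'])
```

```text
t 5.975 pos [0.5178 0.1087 0.0394] yaw 29.7 w 0.0123 F [-0.4  0.2 -2.5]
xyz [ 0.0904 -0.0236  0.0523] twist [ 0.0008 -0.0012 -0.0037]
```

View pics/w3.png

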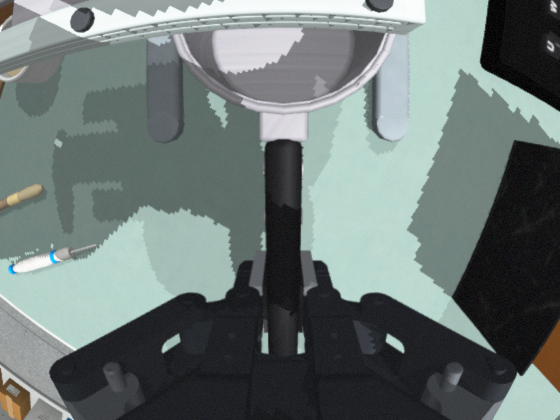

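The wrist view shows the cup between the toes (columns 165 and 392, midpoint 278, cup at 284), so it's about 3 mm off-centre. I'll correct that, push in the last bit and set it down.

Emit:
{"name": "jog_arm", "arguments": {"motion": [{"xyz": [0.04, -0.02, 0.01], "twist": [0, 0, 0], "fingers": 0}, {"xyz": [0.08, -0.02, 0.02], "twist": [0, 0, 0], "fingers": 0}, {"xyz": [0.088, -0.02, 0.03], "twist": [0, 0, 0], "fingers": 0}, {"xyz": [0.088, -0.02, 0.03], "twist": [0, 0, 0], "fingers": 0}]}}

```text
time: 6.52
eef_pos: [0.5293, 0.1209, 0.0321]
eef_rot: [-3.036, -0.805, 0.001]
force: [0.5, 0.4, -2.0]
width: 0.0122
gripper_force: 91.0
```

Run:
```python
from h import *
go(.5312,.1218,.029,30)
```

```text
t 6.525 pos [0.5293 0.1209 0.0321] yaw 29.7 w 0.0122 F [ 0.5  0.4 -2. ]
xyz [0.0103 0.0008 0.0155] twist [-0.0002  0.0004 -0.0032]
```

Emit:
{"name": "jog_arm", "arguments": {"motion": [{"xyz": [0.01, 0, 0.005], "twist": [0, 0, 0], "fingers": 0}, {"xyz": [0.018, 0, 0.01], "twist": [0, 0, 0], "fingers": 0}, {"xyz": [0.018, 0, 0.018], "twist": [0, 0, 0], "fingers": 0}, {"xyz": [0.018, 0, 0.022], "twist": [0, 0, 0], "fingers": 0}, {"xyz": [0.018, 0, 0.022], "twist": [0, 0, 0], "fingers": 0}]}}

```text
time: 7.15
eef_pos: [0.5304, 0.1216, 0.0298]
eef_rot: [3.035, 0.806, -0.007]
force: [-20.8, -10.9, 25.2]
width: 0.0122
gripper_force: 95.2
```

The cup is resting on the back stop and on the bench. I'll relax the load and release.

Emit:
{"name": "jog_arm", "arguments": {"motion": [{"xyz": [-0.008, 0, -0.008], "twist": [0, 0, 0], "fingers": 0}, {"xyz": [-0.01, 0, -0.01], "twist": [0, 0, 0], "fingers": 0}, {"xyz": [-0.01, 0, -0.01], "twist": [0, 0, 0], "fingers": 0.5}, {"xyz": [-0.01, 0, -0.01], "twist": [0, 0, 0], "fingers": 0.5}, {"xyz": [-0.01, 0, -0.01], "twist": [0, 0, 0], "fingers": 0.5}]}}

```text
time: 7.78
eef_pos: [0.5312, 0.1219, 0.0298]
eef_rot: [-3.037, -0.806, -0.0]
force: [1.0, 0.0, 0.3]
width: 0.0423
gripper_force: 0.0
```

Run:
```python
from h import *
go(.44,.07,.03,30)
c=ctrl.camera('wrist');cv2.imwrite('pics/w4.png',c['pixels'])
```

```text
t 7.775 pos [0.5312 0.1219 0.0298] yaw 29.7 w 0.0423 F [1.  0.  0.3]
xyz [-0.5244 -0.0006 -0.001 ] twist [ 0.     -0.0001 -0.0032]
```

View pics/w4.png

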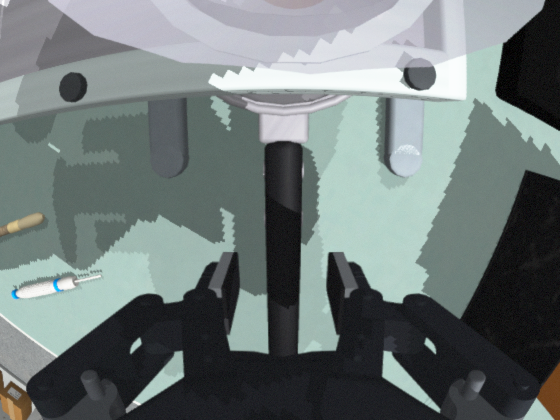

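The cup stands centred between the toes (columns 168 and 405, midpoint 286, handle at 284), tucked under the hopper, with the fingers clear. Next is up and across to the shutter grip.

Emit:
{"name": "jog_arm", "arguments": {"motion": [{"xyz": [0, 0, -0.1], "twist": [0, 0, 0], "fingers": 0.5}, {"xyz": [0, 0, -0.35], "twist": [0, 0, 0], "fingers": 0.5}, {"xyz": [0, 0, -0.65], "twist": [0, 0, 0], "fingers": 0.5}, {"xyz": [0, 0, -0.9], "twist": [0, 0, 0], "fingers": 0.5}, {"xyz": [0, 0, -1], "twist": [0, 0, 0], "fingers": 0.5}]}}

```text
time: 8.45
eef_pos: [0.5316, 0.1219, 0.2331]
eef_rot: [3.035, 0.805, 0.008]
force: [0.3, 0.1, -0.6]
width: 0.0426
gripper_force: 0.0
```

Emit:
{"name": "jog_arm", "arguments": {"motion": [{"xyz": [0.1, -0.12, 0], "twist": [0, 0, -0.002], "fingers": 0.5}, {"xyz": [0.25, -0.28, 0], "twist": [0, 0, -0.003], "fingers": 0.5}, {"xyz": [0.4, -0.44, 0], "twist": [0, 0, -0.003], "fingers": 0.5}, {"xyz": [0.56, -0.6, 0], "twist": [0, 0, -0.003], "fingers": 0.5}, {"xyz": [0.56, -0.6, 0], "twist": [0, 0, -0.003], "fingers": 0.5}]}}

```text
time: 9.07
eef_pos: [0.5687, 0.284, 0.2289]
eef_rot: [-3.033, -0.818, 0.001]
force: [-0.4, -1.2, -0.5]
width: 0.0426
gripper_force: 0.0
```

Run:
```python
from h import *
go(.5685,.283,.121,30)
c=ctrl.camera('wrist');cv2.imwrite('pics/w5.png',c['pixels'])
s=ctrl.get_state();hsv=cv2.cvtColor(c['pixels'],cv2.COLOR_BGR2HSV)
m=(((hsv[...,0]<6)|(hsv[...,0]>174))&(hsv[...,1]>150)&(hsv[...,2]>80)).astype(np.uint8)
k=max(cv2.findContours(m,0,1)[0],key=cv2.contourArea);r=cv2.minAreaRect(k);print(r)
K=c['intrinsics'];M=c['mount'];C=R.from_rotvec(s['eef_rot'])
for p in [r[0],*cv2.boxPoints(r)]:
    q=(np.array(p)-K[:2,2])/K[0,0];th=np.linalg.norm(q);d=np.r_[q/th*np.sin(th),np.cos(th)]
    d=C.apply(M[:3,:3]@d);o=C.apply(M[:3,3])+s['eef_pos'];print((o+d*(.146-o[2])/d[2]).round(4))
```

```text
t 9.075 pos [0.5687 0.284  0.2289] yaw 30.2 w 0.0426 F [-0.4 -1.2 -0.5]
xyz [-0.0032  0.0043  0.5397] twist [-0.0003  0.0004  0.0019]
((285.111083984375, 209.5030975341797), (16.96567726135254, 69.0289306640625), 1.5911402702331543)
[0.5743 0.2838 0.146 ]
[0.5475 0.2764 0.146 ]
[0.5937 0.3013 0.146 ]
[0.5995 0.2907 0.146 ]
[0.5536 0.2651 0.146 ]
```

View pics/w5.png

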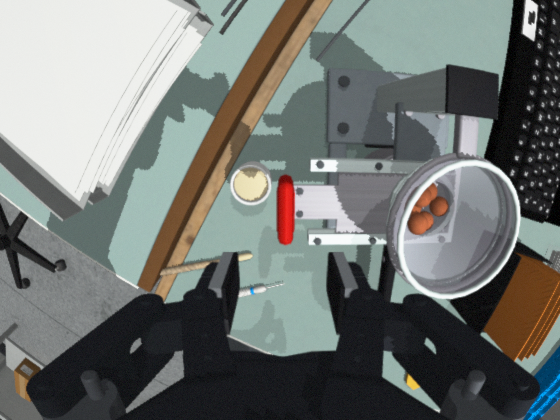

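The wrist view shows the red grip at (285,210), parallel to the pads and midway between them, with the balls still in the hopper. I'll descend and close.

Emit:
{"name": "jog_arm", "arguments": {"motion": [{"xyz": [0.013, 0.007, 0.15], "twist": [0, 0, 0], "fingers": 0.5}, {"xyz": [0.013, 0.007, 0.38], "twist": [0, 0, 0], "fingers": 0.5}, {"xyz": [0.013, 0.007, 0.53], "twist": [0, 0, 0], "fingers": 0.5}, {"xyz": [0.013, 0.007, 0.54], "twist": [0, 0, 0], "fingers": 0.5}, {"xyz": [0.013, 0.007, 0.54], "twist": [0, 0, 0], "fingers": 0}], "grip_force": 40}}

```text
time: 9.75
eef_pos: [0.5724, 0.2812, 0.1234]
eef_rot: [3.035, 0.812, 0.003]
force: [1.2, 0.1, 0.7]
width: 0.0262
gripper_force: 0.0
```

Emit:
{"name": "jog_arm", "arguments": {"motion": [{"xyz": [0, 0, 0], "twist": [0, 0, 0], "fingers": 0}, {"xyz": [0, 0, 0], "twist": [0, 0, 0], "fingers": 0}, {"xyz": [0, 0, 0], "twist": [0, 0, 0], "fingers": 0}]}}

```text
time: 10.12
eef_pos: [0.5714, 0.2833, 0.124]
eef_rot: [-3.032, -0.813, -0.004]
force: [-5.0, 6.7, 3.5]
width: 0.0111
gripper_force: 42.2
```

Gripped (opening 11 mm). Pulling along the hopper's +y, which is the tool's -y.

Emit:
{"name": "jog_arm", "arguments": {"motion": [{"xyz": [0, -0.04, 0], "twist": [0, 0, 0], "fingers": 0}, {"xyz": [0, -0.1, 0], "twist": [0, 0, 0], "fingers": 0}, {"xyz": [0, -0.17, 0], "twist": [0, 0, 0], "fingers": 0}, {"xyz": [0, -0.23, 0], "twist": [0, 0, 0], "fingers": 0}, {"xyz": [0, -0.262, 0], "twist": [0, 0, 0], "fingers": 0}]}}

```text
time: 10.75
eef_pos: [0.5459, 0.3276, 0.1239]
eef_rot: [3.034, 0.813, 0.005]
force: [-0.8, -2.0, 6.6]
width: 0.0111
gripper_force: 42.7
```

Emit:
{"name": "jog_arm", "arguments": {"motion": [{"xyz": [0, 0, 0], "twist": [0, 0, 0], "fingers": 0}, {"xyz": [0, 0, 0], "twist": [0, 0, 0], "fingers": 0}, {"xyz": [0, 0, 0], "twist": [0, 0, 0], "fingers": 0}]}}

```text
time: 11.12
eef_pos: [0.5459, 0.3277, 0.1239]
eef_rot: [-3.034, -0.813, -0.005]
force: [-2.5, 1.5, 7.2]
width: 0.0114
gripper_force: 42.7
```

Run:
```python
from h import *
go(.5714,.2833,.123,30)
c=ctrl.camera('wrist');cv2.imwrite('pics/w6.png',c['pixels'])
```

```text
t 11.125 pos [0.5459 0.3277 0.1239] yaw 30.0 w 0.0114 F [-2.5  1.5  7.2]
xyz [-0.0005  0.2562  0.0046] twist [ 0.0002 -0.0021 -0.    ]
```

View pics/w6.png

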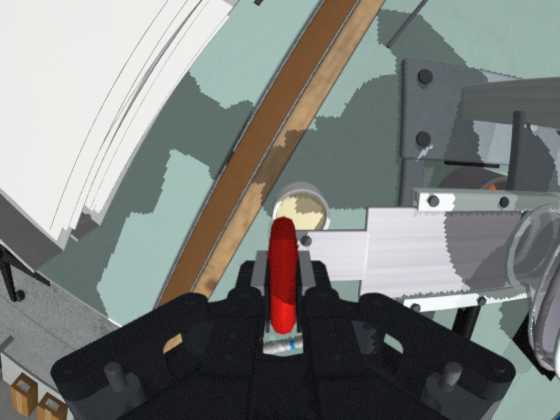

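The shutter is drawn out about 51 mm, with the grip held at (285,275). I see an orange spot at (485,187) behind the slide rail. I'll pull to the stop and check the hopper from above.

Emit:
{"name": "jog_arm", "arguments": {"motion": [{"xyz": [0, -0.01, 0], "twist": [0, 0, 0], "fingers": 0}, {"xyz": [0, -0.014, 0], "twist": [0, 0, 0], "fingers": 0}, {"xyz": [0, -0.014, 0], "twist": [0, 0, 0], "fingers": 0}, {"xyz": [0, -0.014, 0], "twist": [0, 0, 0], "fingers": 0}]}}

```text
time: 11.68
eef_pos: [0.5454, 0.3286, 0.1239]
eef_rot: [3.033, 0.811, 0.006]
force: [1.8, -7.1, 6.5]
width: 0.0112
gripper_force: 42.7
```

Run:
```python
from h import *
go(.5714,.2833,.123,30)
t=ctrl.camera('top')['pixels'];s=ctrl.camera('scene')['pixels']
f=lambda a:cv2.resize(a,(400,400),interpolation=cv2.INTER_CUBIC)
cv2.imwrite('pics/b.png',np.hstack([f(t[120:220,140:240]),f(s[160:260,170:270])]))
```

```text
t 11.675 pos [0.5454 0.3286 0.1239] yaw 29.9 w 0.0112 F [ 1.8 -7.1  6.5]
xyz [-0.0003  0.2612  0.0052] twist [ 0.002  -0.002  -0.0006]
```

View pics/b.png

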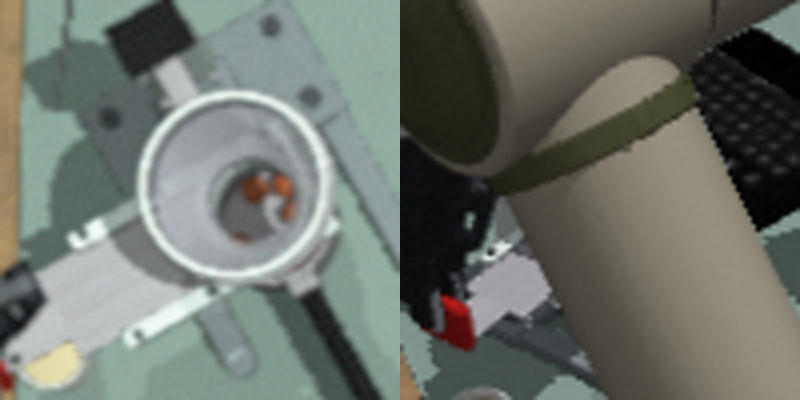

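The shutter is at its stop (52 mm). Looking down through the outlet, the balls lie in the cup at about (268,190) and nothing is left on the cone. Pushing it shut, then I'll check for balls left behind.

Emit:
{"name": "jog_arm", "arguments": {"motion": [{"xyz": [0, 0.05, 0], "twist": [0, 0, 0], "fingers": 0}, {"xyz": [0, 0.11, 0], "twist": [0, 0, 0], "fingers": 0}, {"xyz": [0, 0.17, 0], "twist": [0, 0, 0], "fingers": 0}, {"xyz": [0, 0.22, 0], "twist": [0, 0, 0], "fingers": 0}, {"xyz": [0, 0.25, 0], "twist": [0, 0, 0], "fingers": 0}]}}

```text
time: 12.4
eef_pos: [0.5697, 0.2864, 0.1239]
eef_rot: [-3.034, -0.812, -0.005]
force: [-2.0, 0.8, 7.0]
width: 0.0111
gripper_force: 42.8
```

Emit:
{"name": "jog_arm", "arguments": {"motion": [{"xyz": [0, 0.014, 0], "twist": [0, 0, 0], "fingers": 0}, {"xyz": [0, 0.024, 0], "twist": [0, 0, 0], "fingers": 0}, {"xyz": [0, 0.024, 0], "twist": [0, 0, 0], "fingers": 0}]}}

```text
time: 12.78
eef_pos: [0.5714, 0.2834, 0.1239]
eef_rot: [-3.033, -0.813, -0.004]
force: [-4.4, 4.4, 8.8]
width: 0.0111
gripper_force: 42.8
```

It's back at the starting position and pressing on the end stop, so it's shut. I'll release and lift off.

Emit:
{"name": "jog_arm", "arguments": {"motion": [{"xyz": [0, 0, 0], "twist": [0, 0, 0], "fingers": 0.45}, {"xyz": [0, 0, 0], "twist": [0, 0, 0], "fingers": 0.45}, {"xyz": [0, 0, 0], "twist": [0, 0, 0], "fingers": 0.45}, {"xyz": [0, 0, -0.15], "twist": [0, 0, 0], "fingers": 0.45}, {"xyz": [0, 0, -0.35], "twist": [0, 0, 0], "fingers": 0.45}]}}

```text
time: 13.4
eef_pos: [0.5712, 0.2817, 0.1918]
eef_rot: [3.035, 0.812, -0.004]
force: [-0.2, 0.5, 1.5]
width: 0.0386
gripper_force: 0.0
```

Emit:
{"name": "jog_arm", "arguments": {"motion": [{"xyz": [0, 0, -0.25], "twist": [0, 0, 0], "fingers": 0.45}, {"xyz": [-0.1, 0.05, -0.4], "twist": [0, 0, 0], "fingers": 0.45}, {"xyz": [-0.3, 0.1, -0.4], "twist": [0, 0, 0], "fingers": 0.45}, {"xyz": [-0.5, 0.2, -0.4], "twist": [0, 0, 0], "fingers": 0.45}, {"xyz": [-0.5, 0.2, -0.4], "twist": [0, 0, 0], "fingers": 0.45}]}}

```text
time: 14.02
eef_pos: [0.5038, 0.1958, 0.2726]
eef_rot: [3.035, 0.809, 0.0]
force: [0.0, 0.4, -0.3]
width: 0.0387
gripper_force: 0.0
```

Run:
```python
from h import *
go(.5714,.2833,.123,30)
ct=ctrl.camera('top');t=ct['pixels'];s=ctrl.camera('scene')['pixels']
hsv=cv2.cvtColor(t,cv2.COLOR_BGR2HSV)
red=(((hsv[...,0]<8)|(hsv[...,0]>172))&(hsv[...,1]>150)&(hsv[...,2]>80)).astype(np.uint8);m=0*red;m[178:215,139:172]=red[178:215,139:172]
k=max(cv2.findContours(m,0,1)[0],key=cv2.contourArea);r=cv2.minAreaRect(k);print(r,ray(ct,*r[0],.146))
f=lambda a:cv2.resize(a,(400,400),interpolation=cv2.INTER_CUBIC)
cv2.imwrite('pics/e.png',np.hstack([f(t[120:220,140:240]),f(s[160:260,170:270])]))
```

```text
t 14.025 pos [0.5038 0.1958 0.2726] yaw 29.9 w 0.0387 F [ 0.   0.4 -0.3]
xyz [ 0.5111 -0.2115  0.7478] twist [ 0.0003 -0.0001 -0.0015]
((150.0, 187.5), (1.0, 2.0), 90.0) [0.58696376 0.2902636  0.146     ]
```

View pics/e.png

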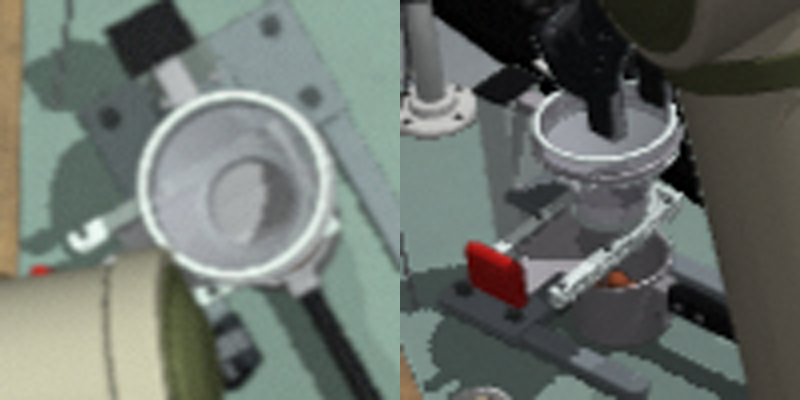

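The hopper is empty with the shutter plate across it, and the cup stands upright with balls showing inside. That's 12 pictures viewed, over the limit of 10, so I'll view no more. A final check in numbers compares the red grip with its starting pixels, then I'll hand in.

Run:
```python
from h import *
import pickle
a=pickle.load(open('c.pkl','rb'))['scene']['pixels'];b=ctrl.camera('scene')['pixels']
def cen(i):
    m=cv2.inRange(cv2.cvtColor(i,cv2.COLOR_BGR2HSV),(0,150,80),(8,255,255))[210:245,178:212];M=cv2.moments(m,True);return M['m10']/M['m00'],M['m01']/M['m00'],M['m00']
x,y=cen(a),cen(b);print(x,y)
if np.hypot(x[0]-y[0],x[1]-y[1])<.7: print(ctrl.hand_in())
```

```text
(15.828358208955224, 17.76865671641791, 134.0) (14.907692307692308, 14.984615384615385, 65.0)
```

Run:
```python
from h import *
import pickle
a=pickle.load(open('c.pkl','rb'))['scene']['pixels'];b=ctrl.camera('scene')['pixels']
def cen(i):
    p=i[210:245,178:212].astype(int);m=((p[...,2]-np.maximum(p[...,0],p[...,1])>40)).astype(np.uint8)
    k=max(cv2.findContours(m,0,1)[0],key=cv2.contourArea);return cv2.boundingRect(k),cv2.contourArea(k),cv2.minAreaRect(k)
print(cen(a),cen(b),sep='\n')
c=ctrl.camera('scene');print(proj(c,[[.570,.2837,.13],[.5675,.288,.13]]))
```

```text
((8, 10, 16, 17), 146.0, ((15.699999809265137, 18.100000381469727), (19.230182647705078, 10.28591251373291), 26.56505012512207))
((8, 10, 16, 17), 134.0, ((15.800000190734863, 17.899999618530273), (19.230182647705078, 9.838698387145996), 26.56505012512207))
[[193.80253959 227.8249462 ]
 [192.55636955 228.80005007]]
```

The grip's outline matches the start to within about 0.2 px (under 1 mm), so the shutter is shut; the first mask was only thrown off by shadow.

```bash
python3 -c "
from h import *
print(ctrl.hand_in())"
```

```text
the job is handed in; nothing more can be done
None
```

Handed in at about 14 s: the hopper is empty, the cup stands upright under the outlet with the balls in it, and the shutter is shut to within about 1 mm. I didn't count all six balls in the cup, the hand-in returned no verdict, and I viewed 12 pictures against the limit of 10.

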